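# Release a relay's transport lock and refit its cover plate

### The job

On the black relay housing, slide the transport lock (the grey ribbed grip standing in the slot on top) all the way to its end stop at the end with the row of brass terminal screws. Then pick up the grey cover plate lying on the desk by its bar handle and lower it over the housing's two steel pins, so that the lock grip stands through the plate's window and the plate lies flat on the housing; do not drop it on. Leave the other things on the desk where they are.

Things in the scene. Friction and masses are not known exactly. Their poses are not given: they have to be found in the camera images.
- housing: The relay housing, a heavy black box fixed to the desk: 120 mm along its x, 170 mm along its y, 50 mm high; origin under its centre, z up. At its +y end a lower ledge, 28 mm high and 32 mm deep (y 85 to 117 mm), carries a row of four brass terminal screws.
- seat (a point): Centre of the housing's flat top, 50 mm above its origin, same axes. The cover's origin belongs here, with its axes along the housing's. Two steel pins stand on the top, 8 mm thick and 14 mm high with tapered tips, at x -38 mm, y -60 and +60 mm.
- lock (a joint): Position of the transport lock along its slot, in m: 0 at the stop at the housing's -y end, 0.070 at the end stop towards the terminal screws (+y). It moves stiffly (2 to 3 N) and stays where it is left. In the housing's frame the grip is centred at x +30 mm, y = -35 mm + this value.
- lock_top (a point): Centre of the top face of the lock's grip, an upright grey block 14 mm along the housing's x, 20 mm along y, its top 32 mm above the housing's top (82 mm above the desk); its flat ribbed faces look to the housing's -x and +x.
- cover: The loose cover plate, grey, 0.16 kg, at first on the desk, handle up: 100 mm along its x, 150 mm along its y, 5 mm thick; origin at the centre of its underside. Two round pin holes, 12 mm wide, at x -38 mm, y -60 and +60 mm; a rectangular window, 24 mm (x) by 30 mm (y), centred at x +30 mm, y +35 mm. It goes on only one way round and only when the lock is at its end stop.
- cover_handle (a point): Centre of the top of the cover's black bar handle, 33 mm above the plate's underside, at x 0, y -12 mm of the cover. The bar is 14 mm thick (x), 50 mm long (y) and stands 28 mm above the plate; its flat faces look to the cover's -x and +x.
- screwdriver: Bystander: screwdriver, 180 mm long, lying along its x, origin under its middle; it lies near the +x side of the housing.
- pliers: Bystander: pliers, about 170 mm long along x and 55 mm wide, 14 mm high, origin under the joint; they lie near the +x side of the cover plate.
- relay: Bystander: spare relay, black foot 60 by 50 mm, clear case, 75 mm high, origin under its centre.
- tape: Bystander: roll of tape lying flat, 70 mm across, 18 mm high, origin under its centre.
- probe: Bystander: black test probe, 130 mm long, 22 mm wide, 15 mm high, lying along its x.
- bolt: Bystander: steel bolt standing on its 15 mm head, 28 mm high, origin under its centre.
There are look-alikes about, which are no part of the job. Several things have the shape of the housing; the one meant has the colours described above. Leave any blue look-alike of the cover alone.

How it is judged:
By the outcome, as a careful person would: the job done as asked, in the order asked, and still so for the second after the job is handed in, with the robot touching nothing.
It also fails if it takes over 51 s, if anything falls off the work surface, if the arm or the gripper's body presses on something with over 40 N, if the wrist force passes 120 N, or if a joint passes its speed limit or range.

### The arm

A 7-joint arm with a two-finger parallel gripper is mounted at the origin on the work surface. World frame = base frame: x ahead of the robot, y to its left, z up, the work surface at z = 0. Lengths are in m, angles in rad, forces in N, time in s.
With the tool pointing down it reaches from about 0.4 to 0.875 m from the base axis. Payload 19.3 kg.
Tool frame: the origin (TCP) lies at the very end of the fingers, on their centre line; the grasp point (between the pads) lies 19 mm behind it; z points along the fingers, y is the line along which they close (so a half turn about z gives the same grasp; the last joint's range is limited). The gripper opens to 85 mm and grips with 20 to 120 N. Pads are 22 mm wide; open, the fingers measure 114 mm over their backs; the gripper's body (76 mm by 85 mm) begins 54 mm behind the grasp point. The pads swing forward as they close: fully open they stand 13 mm farther back than shut.
Start: joints at [1.119, 0.521, -0.036, 1.599, 0.021, 1.021, -0.113], TCP at [0.233, -0.58, 0.231] pointing down, gripper open.
Joint ranges: [-2.91, 2.91], [-0.3, 2.13], [-1.5, 1.42], [0.17, 2.43], [-1.26, 4.41], [0.16, 1.93], [-2.52, 2.52]. Speed limits (rad/s): [1.89, 1.89, 2.39, 2.39, 3.01, 3.01, 3.01].

### API

Orientations are given as [roll, pitch, yaw] about the fixed x, y, z axes, in that order (R = Rz(yaw) Ry(pitch) Rx(roll)).
In Python, from workcell import observe, grab_frame, job_done gives the robot as it stands.
- The arm moves only by the tool move_arm, never from a script. Its argument "plan" is a list that holds one entry, the list of rows, each a list of 7 numbers: the shift along the tool's x, y, z each as a share of 0.02 m, from -1 to 1, then the turn, a rotation vector about the tool's x, y, z each as a share of 6 degrees, from -1 to 1, then the opening, from -1 (shut) to 1 (fully open). A call has exactly 10 rows; each row shifts and turns the commanded pose from where the row before left it, along the tool's axes as they then stand; what a row does not reach is not made up. A row lasts 1/10 s, in which the tool goes at most 50 mm and 8.59 degrees, less where a joint would pass 70% of its speed; a pose out of reach is approached as far as the arm can. A call with a number of a shift or a turn outside -1 to 1 is refused whole. A call with a gripper value outside its range is refused whole. The fingers move at their own pace and stop on an object; "grip_force" is the grip in N (left out, the last holds). Time passes only in rows, so rows that do not move let the fingers close, or fill a call up. It gives the time, the measured TCP pose, the force, the opening and the grip force at its end, in the units of the state.
- observe(): the state, without advancing time (a new reading comes with each control period).
- grab_frame(name): name is "scene" or "top" or "wrist"; returns a dict with "color" (384x512x3 uint8, red, green, blue), "intrinsics" (3x3 intrinsics, pixels), "position" and "orientation" of the camera in the world; the wrist camera has in their place "tool_from_camera" (4x4, takes a point from camera to tool coordinates, whose origin is the TCP and whose axes are the flange's). Camera axes: x right, y down, z forward; pixel columns grow to the right and rows downward; lengths in m; the calibration is good to about 2 mm. A picture is of the moment at which its call begins: read the wrist's pose just before it. There is no depth.
- job_done(): hands the job in; it is judged then, once.
The state is a dict: "clock": time; "qpos": joint angles; "qd": joint speeds; "joint_efforts": joint torques, N m; "position": TCP position; "tool_rot": TCP orientation; "force": force on the tool from outside, world axes, zero at the start; "moment": the same for the moment, N m; "grip_width": finger opening in m; "finger_force": force on a finger pad.
Only numpy, scipy, OpenCV 4.12 (cv2) and the standard library are available. Lean on these libraries where they do the work, as an engineer would, in place of code of your own. Each camera call takes 0.05 s, during which the arm holds its last target. There are 200 camera calls.

## Working session

There is one attempt and no reset: what is moved stays moved. The work goes in short steps, Python scripts to look and compute and a tool call to move; the robot and the scene stay as the last step left them, time stands still between calls to the robot, and variables do not carry over. Pictures are saved under pics/ and viewed, at most 13 in all, crops included, and the job is handed in when it is done.

Besides the shell and the picture viewer there is one more tool, called after ">>>" by a JSON object that holds its "name" and its "arguments", one argument or row to a line. move_arm: Moves the arm, as the interface text tells. Shift numbers are shares of 0.02 m and turn numbers shares of 6 degrees, none past 1 either way. Its arguments: {"type":"object","properties":{"plan":{"type":"array"},"grip_force":{"type":"number"}},"required":["plan"]}

```bash
mkdir -p pics; cat > h.py <<'E'
import numpy as np, cv2
from scipy.spatial.transform import Rotation as R
from workcell import observe, grab_frame, job_done
def rot(o):
    o=np.array(o,float)
    if o.shape==(3,3): return o
    if o.size==4: return R.from_quat(o.ravel()).as_matrix()
    return R.from_euler('xyz',o.ravel()).as_matrix()
def grab(n,fn=None):
    s=observe(); f=grab_frame(n)
    if n=='wrist':
        Tt=np.eye(4);Tt[:3,:3]=rot(s['tool_rot']);Tt[:3,3]=s['position']
        T=Tt@np.array(f['tool_from_camera']); f['p'],f['R']=T[:3,3],T[:3,:3]
    else: f['p'],f['R']=np.array(f['position']),rot(f['orientation'])
    if fn: cv2.imwrite(fn,f['color'][:,:,::-1])
    return f
def ray(f,uv,z):
    d=f['R']@np.linalg.solve(np.array(f['intrinsics']),[uv[0],uv[1],1.]); p=f['p']
    return p+d*(z-p[2])/d[2]
def proj(f,P):
    c=f['R'].T@(np.array(P)-f['p']); q=np.array(f['intrinsics'])@c; return q[:2]/q[2]
E
python3 - <<'E'
from h import *
import pickle
fs={n:grab(n,f'pics/{n}0.png') for n in('scene','top')}
pickle.dump(fs,open('f0.pkl','wb'))
for n in fs: print(n,fs[n]['orientation'],fs[n]['p'],fs[n]['intrinsics'])
print(observe())
E
```

```text
scene [-2.51836482 -0.00421655  0.75270936] [ 0.8764714  -0.43012355  0.80887302] [[349.50232596   0.         259.31905181]
 [  0.         349.50232596 194.97411077]
 [  0.           0.           1.        ]]
top [-3.04235834 -0.0063919  -1.58634781] [ 0.39173227 -0.07749423  1.2877156 ] [[382.96607503   0.         259.17728346]
 [  0.         382.96607503 185.31714224]
 [  0.           0.           1.        ]]
{'clock': 0.1, 'qpos': array([ 1.11879895,  0.52197015, -0.0363014 ,  1.59992505,  0.02114294,
        1.02110186, -0.11279772]), 'qd': array([ 1.83007973e-03, -2.04508265e-03, -8.10144634e-04, -4.48357357e-04,
        1.28114222e-03,  1.45042835e-03,  3.64507647e-05]), 'joint_efforts': array([ 4.85707540e-03, -9.28475904e+01,  1.98468380e+00, -3.70526612e+01,
        1.81808945e-02,  5.48595432e-03,  7.34910304e-05]), 'position': array([ 0.23272872, -0.57973756,  0.23078305]), 'tool_rot': array([-3.14057109e+00,  3.53338308e-05,  3.81735827e-01]), 'force': array([-1.26405372,  0.79687487, -0.2471321 ]), 'moment': array([-0.02856328, -0.03807366, -0.01130527]), 'finger_force': 0.0, 'grip_width': 0.08549072477873419}
```

View pics/top0.png

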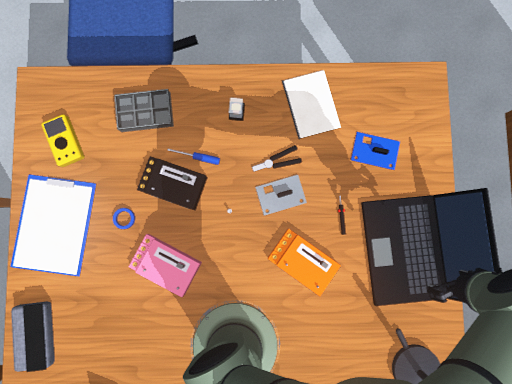

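View pics/scene0.png

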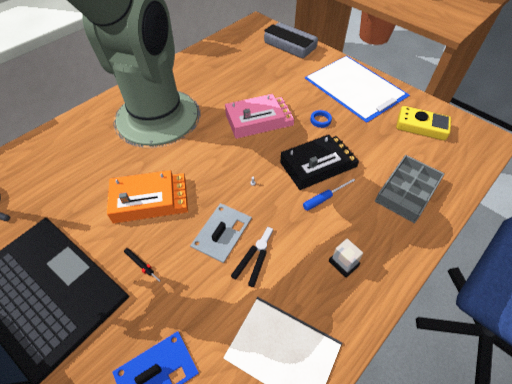

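The top view shows these candidates:
- **Housings:** black (172,183), pink (165,265) and orange (305,262).
- **Covers:** grey (280,195) and blue (375,150).

By the description I choose the black housing, whose screws are at its left end (145,185), and the grey cover. Next I measure both and check them in a crop.

```bash
python3 - <<'E'
from h import *
import pickle
f=pickle.load(open('f0.pkl','rb'))['top']; im=f['color'][:,:,::-1].copy()
print(ray(f,(172,183),.05),ray(f,(162,168),.05)) 
def q(l,uvs,z):
    for uv in uvs: print(l,uv,ray(f,uv,z)[:2].round(3))
q('handle',[(284,191)],.033); q('lock',[(168,172),(190,180)],.08)
q('scr',[(150,162),(141,190)],.03); q('cover',[(256,187),(298,175),(306,203),(264,217)],.005)
c=cv2.resize(im[140:225,125:315],None,fx=4,fy=4,interpolation=cv2.INTER_CUBIC); cv2.imwrite('pics/crop.png',c)
E
```

```text
[0.52660076 0.19544125 0.05      ] [0.57622608 0.22830621 0.05      ]
handle (284, 191) [ 0.497 -0.169]
lock (168, 172) [0.559 0.202]
lock (190, 180) [0.532 0.132]
scr (150, 162) [0.6   0.273]
scr (141, 190) [0.507 0.302]
cover (256, 187) [ 0.514 -0.077]
cover (298, 175) [ 0.552 -0.219]
cover (306, 203) [ 0.457 -0.244]
cover (264, 217) [ 0.413 -0.102]
```

View pics/crop.png

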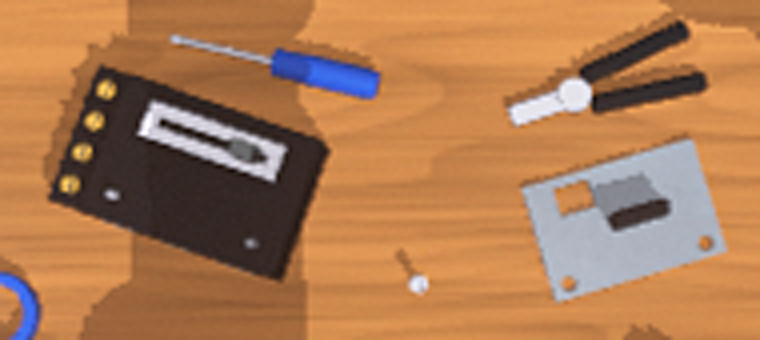

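The crop confirms it: the black housing has its brass screws at the left end, the lock at crop (245,150) away from them, and pins at (112,195) and (250,243). The grey cover has its window at (573,197), handle at (640,213) and holes at (570,284) and (706,243). I start by moving to a point between the two for a wrist view.

```bash
cat >> h.py <<'E'
def leg(target,yaw,n):
    """constant row (shares) taking TCP (tool down) to target xyz, yaw deg in n rows"""
    s=observe(); p=np.array(s['position']); M=rot(s['tool_rot'])
    G=R.from_euler('xyz',[np.pi,0,np.radians(yaw)]).as_matrix()
    w=R.from_matrix(M.T@G).as_rotvec()/n
    S=sum(M@R.from_rotvec(k*w).as_matrix() for k in range(n))
    v=np.linalg.solve(S,np.array(target)-p)
    print('clk',round(s['clock'],2),'pos',p.round(4),'rot',np.degrees(s['tool_rot']).round(2),'F',np.array(s['force']).round(1),'w',round(s['grip_width'],4))
    print(n,'rows',(v/.02).round(3),(w/np.radians(6)).round(3))
E
python3 - <<'E'
from h import *
leg([.45,-.17,.30],90,20)
leg([.45,-.17,.30],90,30)
f=grab('wrist'); print(np.array(f['tool_from_camera']).round(3),f['intrinsics'])
E
```

```text
clk 0.1 pos [ 0.2327 -0.5797  0.2308] rot [-179.94    0.     21.87] F [-1.3  0.8 -0.2] w 0.0855
20 rows [ 1.219 -0.168 -0.173] [-0.    -0.    -0.568]
clk 0.1 pos [ 0.2327 -0.5797  0.2308] rot [-179.94    0.     21.87] F [-1.3  0.8 -0.2] w 0.0855
30 rows [ 0.814 -0.104 -0.115] [-0.    -0.    -0.378]
[[ 0.001 -0.946 -0.324  0.083]
 [ 1.     0.001  0.     0.   ]
 [ 0.    -0.324  0.946 -0.143]
 [ 0.     0.     0.     1.   ]] [[267.93476088   0.         256.11903154]
 [  0.         267.93476088 188.30722424]
 [  0.           0.           1.        ]]
```

>>> {"name": "move_arm", "arguments": {
  "plan": [
    [[1,-0.1,-0.15,0,0,-0.5,1],[1,-0.1,-0.15,0,0,-0.5,1],[1,-0.1,-0.15,0,0,-0.5,1],[1,-0.1,-0.15,0,0,-0.5,1],[1,-0.1,-0.15,0,0,-0.5,1],[1,-0.1,-0.15,0,0,-0.5,1],[1,-0.1,-0.15,0,0,-0.5,1],[1,-0.1,-0.15,0,0,-0.5,1],[1,-0.1,-0.15,0,0,-0.5,1],[1,-0.1,-0.15,0,0,-0.5,1]]
  ],
  "grip_force": 40
}}

```text
clock: 1.15
position: [0.3836, -0.448, 0.2616]
tool_rot: [3.142, 0.0, 0.91]
force: [-0.2, -0.9, 0.2]
grip_width: 0.0854
finger_force: 0.0
```

>>> {"name": "move_arm", "arguments": {
  "plan": [
    [[1,-0.1,-0.15,0,0,-0.5,1],[1,-0.1,-0.15,0,0,-0.5,1],[1,-0.1,-0.15,0,0,-0.5,1],[1,-0.1,-0.15,0,0,-0.5,1],[1,-0.1,-0.15,0,0,-0.5,1],[1,-0.1,-0.15,0,0,-0.5,1],[1,-0.1,-0.15,0,0,-0.5,1],[1,-0.1,-0.15,0,0,-0.5,1],[0.5,0,0,0,0,-0.3,1],[0,0,0,0,0,0,1]]
  ]
}}

```text
clock: 2.15
position: [0.4451, -0.2903, 0.2855]
tool_rot: [3.141, -0.0, 1.359]
force: [0.5, -0.1, -0.3]
grip_width: 0.0856
finger_force: 0.0
```

```bash
python3 - <<'E'
from h import *
import pickle
f=grab('wrist','pics/w1.png'); pickle.dump(f,open('f1.pkl','wb'))
leg([.5,.14,.18],73,20)
E
```

```text
clk 2.2 pos [ 0.4447 -0.2915  0.2853] rot [1.800e+02 1.000e-02 7.769e+01] F [-0.9  0.9 -0. ] w 0.0855
20 rows [ 1.079 -0.137  0.263] [0.    0.    0.039]
```

View pics/w1.png

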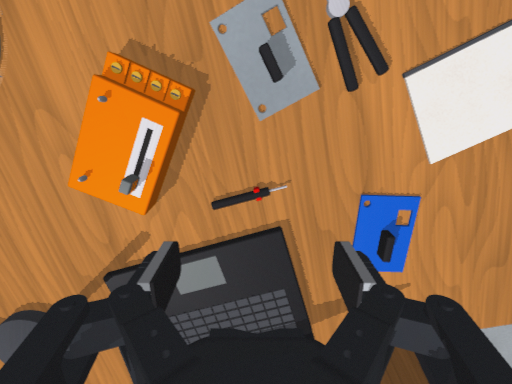

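The wrist view shows the grey cover at top centre, with holes at (222,30) and (263,108), window at (273,20) and handle at about (270,62). Next is the housing.

```bash
python3 - <<'E'
from h import *
leg([.52,.03,.22],73,17)
E
```

```text
clk 2.2 pos [ 0.4447 -0.2915  0.2853] rot [1.800e+02 1.000e-02 7.769e+01] F [-0.9  0.9 -0. ] w 0.0855
17 rows [ 0.971 -0.023  0.192] [0.    0.    0.046]
```

>>> {"name": "move_arm", "arguments": {
  "plan": [
    [[1,0,0.2,0,0,0.05,0.2],[1,0,0.2,0,0,0.05,0.2],[1,0,0.2,0,0,0.05,0.2],[1,0,0.2,0,0,0.05,0.2],[1,0,0.2,0,0,0.05,0.2],[1,0,0.2,0,0,0.05,0.2],[1,0,0.2,0,0,0.05,0.2],[1,0,0.2,0,0,0.05,0.2],[1,0,0.2,0,0,0.05,0.2],[1,0,0.2,0,0,0.05,0.2]]
  ]
}}

```text
clock: 3.2
position: [0.4921, -0.0977, 0.2449]
tool_rot: [-3.141, 0.0, 1.301]
force: [0.9, -0.1, -0.7]
grip_width: 0.0512
finger_force: 0.0
```

>>> {"name": "move_arm", "arguments": {
  "plan": [
    [[1,0,0.2,0,0,0.05,0.2],[1,0,0.2,0,0,0.05,0.2],[1,0,0.2,0,0,0.05,0.2],[1,0,0.2,0,0,0.05,0.2],[1,0,0.2,0,0,0.05,0.2],[1,0,0.2,0,0,0.05,0.2],[0.5,0,0.2,0,0,0.05,0.2],[0,0,0,0,0,0,0.2],[0,0,0,0,0,0,0.2],[0,0,0,0,0,0,0.2]]
  ]
}}

```text
clock: 4.2
position: [0.5281, 0.0263, 0.2174]
tool_rot: [3.141, 0.0, 1.265]
force: [0.1, -0.0, 0.5]
grip_width: 0.0512
finger_force: 0.0
```

```bash
python3 - <<'E'
from h import *
import pickle
f=grab('wrist'); pickle.dump(f,open('f2.pkl','wb'))
cv2.imwrite('pics/w2.png',cv2.resize(f['color'][:,:,::-1],(800,600),interpolation=cv2.INTER_CUBIC))
s=observe();print(s['position'],np.degrees(s['tool_rot']))
E
```

```text
[0.52808537 0.02643012 0.21745846] [1.79986598e+02 1.87089479e-02 7.24903028e+01]
```

View pics/w2.png

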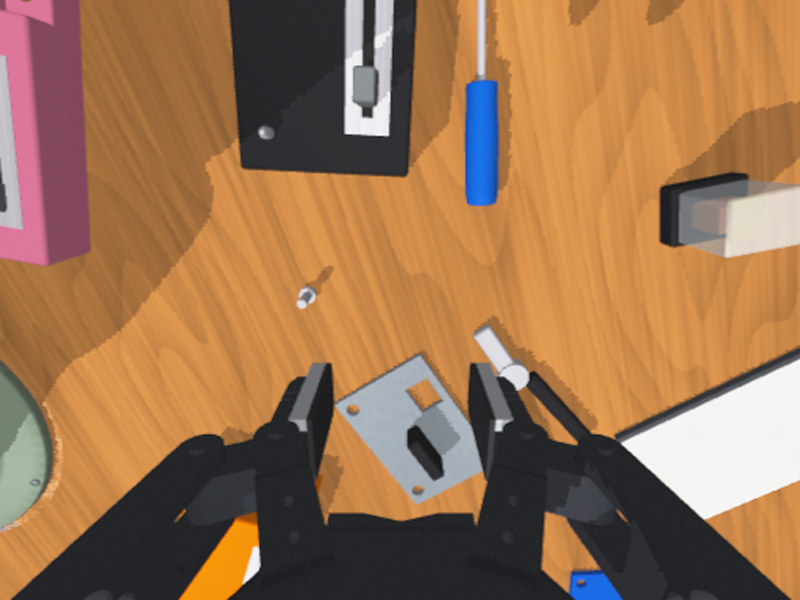

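The view shows the lock grip top at (366,75), the housing's near corners at (243,168) and (406,175), a pin at (265,131), and the cover between the fingers with holes at (353,410) and (418,490) and window at (423,393), all in the 800x600 picture. I'll measure from these.

```bash
python3 - <<'E'
from h import *
import pickle
f=pickle.load(open('f2.pkl','rb')); s=512/800
g=cv2.cvtColor(f['color'],cv2.COLOR_RGB2GRAY); hsv=cv2.cvtColor(f['color'],cv2.COLOR_RGB2HSV)
def cc(m,seed):
    n,l,st,c=cv2.connectedComponentsWithStats(m.astype(np.uint8)); k=l[int(seed[1]*s),int(seed[0]*s)]; return (l==k) if k else None
# cover holes/window: wood colour inside plate
wood=(hsv[:,:,1]>90)&(hsv[:,:,2]>60)
for nm,seed in (('h1',(353,410)),('h2',(418,490)),('win',(423,393))):
    m=cc(wood,seed)
    if m is not None:
        v,u=np.nonzero(m);print(nm,m.sum(),u.mean(),v.mean(),ray(f,(u.mean(),v.mean()),.004)[:2].round(4))
L=lambda u,v,z:ray(f,(u*s,v*s),z)[:2].round(4)
print('lock',L(366,80,.082)); print('corners',L(243,168,.05),L(406,174,.05)); print('pin',L(265,131,.064))
print('slot',L(345,10,.05),L(345,133,.05),L(389,135,.05),L(393,10,.05))
# lock grey top
m=(hsv[:,:,1]<60)&(g>90)&(g<190); 
for v in range(36,84,3): print(v,''.join('%4d'%x for x in g[v,214:256:1]))
E
```

```text
h1 28 225.71428571428572 261.07142857142856 [ 0.435 -0.111]
h2 18 267.27777777777777 312.3888888888889 [ 0.4677 -0.2262]
win 229 271.08733624454146 251.85152838427948 [ 0.5067 -0.1164]
lock [0.545  0.1495]
corners [0.4425 0.1276] [0.5517 0.0889]
pin [0.471  0.1437]
slot [0.5444 0.1964] [0.5195 0.1277] [0.5482 0.1173] [0.5735 0.1872]
36   41  40  43  42  44  41  85 160 202 211 217 226 239 240 240 237 236 216  91  53  52  53  52  54  52 140 205 206 205 203 206 208 205 201 199 199 163  41  42  42  42  42
39   40  41  40  43  40  41 105 204 239 240 240 239 239 240 239 237 236 214  92  53  50  43  42  43  42 137 205 206 205 204 207 208 204 201 199 186 134  43  42  44  42  43
42   45  44  49  48  49  49 108 205 239 240 240 232 198 158 115 113 123 124  95  92  90  87  81  78  74 135 199 205 204 204 207 207 203 200 198 187 134  42  43  41  42  43
45   45  50  49  49  49  48 108 206 240 240 240 221 134 145 147 147 147 148 148 146 147 147 148 148 141 117  84 106 175 204 206 208 202 199 199 176 103  41  41  42  43  43
48   49  49  51  49  50  50 107 205 239 240 240 221 135 146 148 148 146 148 1
[... 1286 characters left out ...]
  48  49  51
72   49  49  49  49  48  48 140 224 239 239 239 238 238 239 237 235 227 171  53  53  52  53  50  52 142 224 239 240 239 240 240 239 237 238 229 167  49  50  51  51  49  51
75   48  48  50  48  49  50 140 224 239 239 239 238 239 239 236 235 236 225 187 187 184 171 151 152 182 227 239 240 239 240 240 239 237 237 221 129  48  47  48  49  50  49
78   47  49  48  49  48  48 140 224 239 239 239 238 238 238 236 235 236 239 240 240 239 238 237 237 237 239 239 240 240 240 241 239 238 237 220 124  49  48  49  51  50  50
81   47  48  49  49  50  49 140 224 239 239 239 238 238 238 236 235 236 239 241 240 238 237 237 237 238 239 240 240 240 240 240 238 238 238 216  87  49  50  49  51  48  49
```

```bash
python3 - <<'E'
from h import *
import pickle
f=pickle.load(open('f2.pkl','rb'))
l=ray(f,(232.1,53.7),.082); print(l)
leg([l[0],l[1],.12],70.2,9); leg([l[0],l[1],.06],70.2,10)
E
```

```text
[0.54238727 0.14806143 0.082     ]
clk 4.25 pos [0.5281 0.0264 0.2175] rot [1.7999e+02 2.0000e-02 7.2490e+01] F [0.3 0.9 0. ] w 0.0515
9 rows [ 0.666 -0.139  0.541] [0.    0.    0.042]
clk 4.25 pos [0.5281 0.0264 0.2175] rot [1.7999e+02 2.0000e-02 7.2490e+01] F [0.3 0.9 0. ] w 0.0515
10 rows [ 0.6   -0.126  0.787] [0.    0.    0.038]
```

>>> {"name": "move_arm", "arguments": {
  "plan": [
    [[0.75,-0.155,0.6,0,0,0.048,0.2],[0.75,-0.155,0.6,0,0,0.048,0.2],[0.75,-0.155,0.6,0,0,0.048,0.2],[0.75,-0.155,0.6,0,0,0.048,0.2],[0.75,-0.155,0.6,0,0,0.048,0.2],[0.75,-0.155,0.6,0,0,0.048,0.2],[0.75,-0.155,0.6,0,0,0.048,0.2],[0.75,-0.155,0.6,0,0,0.048,0.2],[0,0,0,0,0,0,0.2],[0,0,0,0,0,0,0.2]]
  ]
}}

```text
clock: 5.25
position: [0.5426, 0.1485, 0.1215]
tool_rot: [-3.142, 0.0, 1.226]
force: [0.6, -0.1, 0.1]
grip_width: 0.0515
finger_force: 0.0
```

```bash
python3 - <<'E'
from h import *
import pickle
leg([.5424,.1481,.06],70.2,7)
f=grab('wrist'); pickle.dump(f,open('f3.pkl','wb'))
cv2.imwrite('pics/w3.png',cv2.resize(f['color'][:,:,::-1],(800,600),interpolation=cv2.INTER_CUBIC))
E
```

```text
clk 5.25 pos [0.5426 0.1485 0.1215] rot [-1.800e+02  3.000e-02  7.026e+01] F [ 0.6 -0.1  0.1] w 0.0515
7 rows [-0.003 -0.     0.439] [-0.     0.001  0.001]
```

View pics/w3.png

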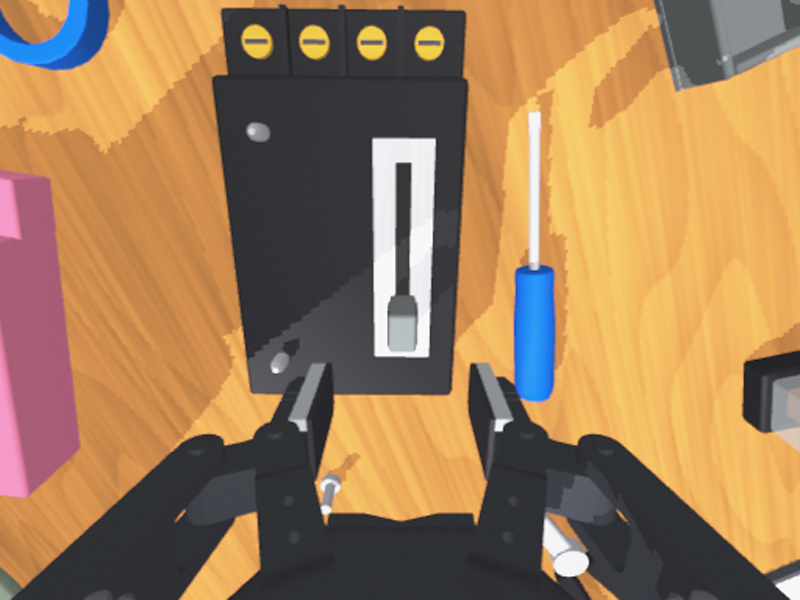

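The whole housing is in view with the lock centred between the fingers. Its top corners are at (214,77), (467,82), (450,393) and (252,392). I'll take the seat pose from these and then descend.

```bash
python3 - <<'E'
from h import *
import pickle
f=pickle.load(open('f3.pkl','rb')); s=512/800
P=np.array([ray(f,(u*s,v*s),.05)[:2] for u,v in((214,77),(467,82),(450,393),(252,392))])
Q=np.array([[-60,85],[60,85],[60,-85],[-60,-85]])/1000
def fit(Q,P):
    qc,pc=Q.mean(0),P.mean(0);a=Q-qc;b=P-pc
    t=np.arctan2((a[:,0]*b[:,1]-a[:,1]*b[:,0]).sum(),(a*b).sum());c,sn=np.cos(t),np.sin(t)
    o=pc-np.array([[c,-sn],[sn,c]])@qc; r=P-(Q@np.array([[c,-sn],[sn,c]]).T+o); return o,np.degrees(t),r
o,t,r=fit(Q,P);print(o,t,(r*1e3).round(1).tolist())
# slot plate corners (symmetric at x=30,y=0), pins
S=np.array([ray(f,(u*s,v*s),.05)[:2] for u,v in((373,138),(435,138),(429,356),(374,356))])
c,sn=np.cos(np.radians(t)),np.sin(np.radians(t));M=np.array([[c,sn],[-sn,c]])
print('slot in H',((S-o)@M.T*1e3).round(1).tolist())
for u,v in((258,131),(278,362)): print('pin',((ray(f,(u*s,v*s),.058)[:2]-o)@M.T*1e3).round(1))
print('lock',((ray(f,(402,331*1.0),.082) if 0 else ray(f,(402*s,331*s),.082))[:2]-o)@M.T*1e3)
E
```

```text
[0.52604368 0.18701684] -20.292852735866138 [[1.0, -2.2], [-2.6, -1.8], [-0.7, 2.8], [2.3, 1.1]]
slot in H [[14.5, 57.8], [44.3, 58.1], [45.2, -58.5], [13.8, -58.8]]
pin [-37.8  60.1]
pin [-38.7 -58.9]
lock [ 29.329028   -28.88269186]
```

>>> {"name": "move_arm", "arguments": {
  "plan": [
    [[0,0,0.5,0,0,0,0.2],[0,0,0.5,0,0,0,0.2],[0,0,0.5,0,0,0,0.2],[0,0,0.5,0,0,0,0.2],[0,0,0.5,0,0,0,0.2],[0,0,0.5,0,0,0,0.2],[0,0,0,0,0,0,-1],[0,0,0,0,0,0,-1],[0,0,0,0,0,0,-1],[0,0,0,0,0,0,-1]]
  ],
  "grip_force": 30
}}

```text
clock: 6.3
position: [0.5435, 0.1491, 0.0618]
tool_rot: [3.14, -0.001, 1.226]
force: [5.8, -0.0, -4.8]
grip_width: 0.013
finger_force: 32.3
```

>>> {"name": "move_arm", "arguments": {
  "plan": [
    [[0.5,0,0,0,0,0,-1],[0.5,0,0,0,0,0,-1],[0.5,0,0,0,0,0,-1],[0.5,0,0,0,0,0,-1],[0.5,0,0,0,0,0,-1],[0.5,0,0,0,0,0,-1],[0.2,0,0,0,0,0,-1],[0.1,0,0,0,0,0,-1],[0.1,0,0,0,0,0,-1],[0,0,0,0,0,0,-1]]
  ]
}}

```text
clock: 7.3
position: [0.5662, 0.2108, 0.0617]
tool_rot: [3.14, 0.003, 1.224]
force: [1.7, -15.0, 5.8]
grip_width: 0.0134
finger_force: 33.9
```

```bash
python3 - <<'E'
from h import *
s=observe();print(np.array(s['position'])-[.5435,.1491,.0618],s['force'],s['grip_width'])
t=np.radians(-20.1);d=np.array(s['position'])[:2]-[.5260,.1870]
print('in H',d@[np.cos(t),np.sin(t)],d@[-np.sin(t),np.cos(t)])
E
```

```text
[ 2.26557133e-02  6.17137609e-02 -6.52727298e-05] [  1.66732627 -14.96964567   5.7938083 ] 0.013406634347836847
in H 0.02952616970515571 0.03616326617975886
```

The lock is against its stop: it travelled 66 mm and now shows 15 N of resistance. I release and rise.

>>> {"name": "move_arm", "arguments": {
  "plan": [
    [[0,0,0,0,0,0,0.2],[0,0,0,0,0,0,0.2],[0,0,0,0,0,0,0.2],[0,0,-0.3,0,0,0,0.2],[-0.1,0,-0.8,0,0,0,0.2],[-1,0,-1,0,0,-0.5,0.2],[-1,0,-1,0,0,-0.5,0.2],[-1,0,-1,0,0,-0.5,0.2],[-1,0,-0.7,0,0,-0.5,0.2],[-1,0,-0.3,0,0,-0.5,0.2]]
  ]
}}

```text
clock: 8.3
position: [0.5415, 0.1139, 0.1661]
tool_rot: [3.139, -0.0, 1.49]
force: [-0.2, -0.1, 0.0]
grip_width: 0.0516
finger_force: 0.0
```

```bash
python3 - <<'E'
from h import *
import pickle
f=grab('wrist','pics/w4.png'); pickle.dump(f,open('f4.pkl','wb'))
leg([.4912-.0,-.1697-.06,.16],105.8,20)
leg([.4912,-.1697,.12],105.8,18)
E
```

```text
clk 8.35 pos [0.5415 0.1102 0.1661] rot [1.7985e+02 9.0000e-02 8.5430e+01] F [ 3.2 -5.1  0.7] w 0.051
20 rows [-0.84  -0.202  0.016] [ 0.001  0.001 -0.17 ]
clk 8.35 pos [0.5415 0.1102 0.1661] rot [1.7985e+02 9.0000e-02 8.5430e+01] F [ 3.2 -5.1  0.7] w 0.051
18 rows [-0.766 -0.209  0.129] [ 0.001  0.001 -0.189]
```

View pics/w4.png

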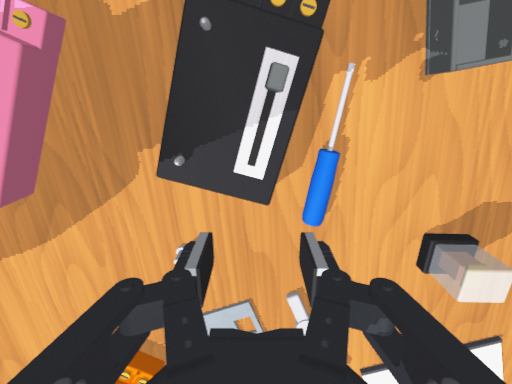

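The lock (277,77) now stands at the screw end of its slot. Next I go over the cover.

>>> {"name": "move_arm", "arguments": {
  "plan": [
    [[-0.85,-0.2,0,0,0,-0.17,0.2],[-0.85,-0.2,0,0,0,-0.17,0.2],[-0.85,-0.2,0,0,0,-0.17,0.2],[-0.85,-0.2,0,0,0,-0.17,0.2],[-0.85,-0.2,0,0,0,-0.17,0.2],[-0.85,-0.2,0,0,0,-0.17,0.2],[-0.85,-0.2,0,0,0,-0.17,0.2],[-0.85,-0.2,0,0,0,-0.17,0.2],[-0.85,-0.2,0,0,0,-0.17,0.2],[-0.85,-0.2,0,0,0,-0.17,0.2]]
  ]
}}

```text
clock: 9.35
position: [0.5008, -0.0558, 0.1644]
tool_rot: [3.141, 0.001, 1.667]
force: [1.1, -0.1, 0.0]
grip_width: 0.0511
finger_force: 0.0
```

>>> {"name": "move_arm", "arguments": {
  "plan": [
    [[-0.85,-0.2,0,0,0,-0.17,0.2],[-0.85,-0.2,0,0,0,-0.17,0.2],[-0.85,-0.2,0,0,0,-0.17,0.2],[-0.85,-0.2,0,0,0,-0.17,0.2],[-0.85,-0.2,0,0,0,-0.17,0.2],[-0.85,-0.2,0,0,0,-0.17,0.2],[-0.85,-0.2,0,0,0,-0.17,0.2],[-0.85,-0.2,0,0,0,-0.17,0.2],[0,0,0,0,0,-0.17,0.2],[0,0,0,0,0,-0.17,0.2]]
  ]
}}

```text
clock: 10.35
position: [0.4906, -0.1943, 0.164]
tool_rot: [3.141, 0.0, 1.845]
force: [-0.2, 0.3, 0.2]
grip_width: 0.0512
finger_force: 0.0
```

```bash
python3 - <<'E'
from h import *
import pickle
f=grab('wrist'); pickle.dump(f,open('f5.pkl','wb'))
cv2.imwrite('pics/w5.png',cv2.resize(f['color'][:,:,::-1],(800,600),interpolation=cv2.INTER_CUBIC))
leg([.4912,-.1697,.06],105.8,10)
E
```

```text
clk 10.4 pos [ 0.4907 -0.1938  0.1639] rot [1.7997e+02 1.0000e-02 1.0581e+02] F [-0.1 -0.2 -0.2] w 0.0514
10 rows [0.115 0.035 0.52 ] [0. 0. 0.]
```

View pics/w5.png

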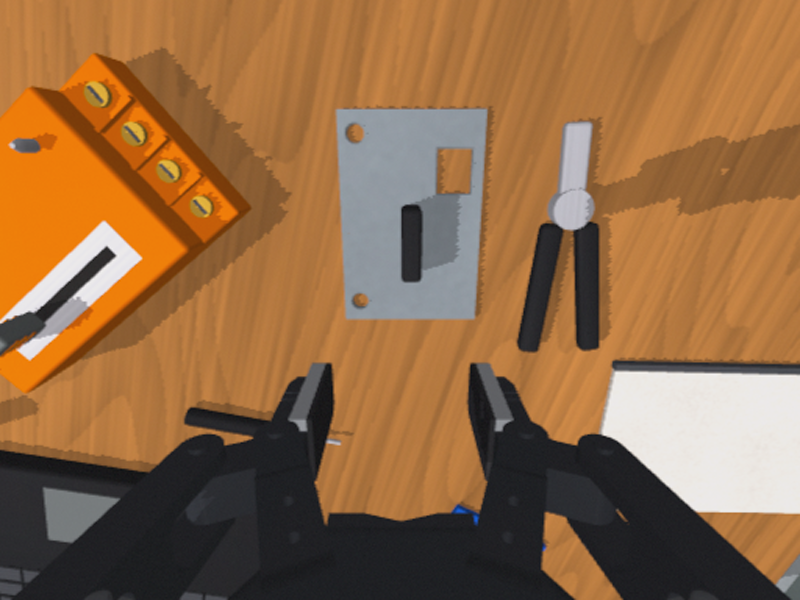

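The cover lies square to the tool: corners (337,109), (487,107), (474,319) and (346,319), holes (355,132) and (360,300), handle top spanning (412,205–282). The pliers are clear of it.

```bash
python3 - <<'E'
from h import *
import pickle
f=pickle.load(open('f5.pkl','rb')); s=512/800
hsv=cv2.cvtColor(f['color'],cv2.COLOR_RGB2HSV)
L=lambda u,v,z:ray(f,(u*s,v*s),z)[:2]
P=np.array([L(337,109,.005),L(487,107,.005),L(474,319,.005),L(346,319,.005)])
Q=np.array([[-50,75],[50,75],[50,-75],[-50,-75]])/1000
pc=P.mean(0);b=P-pc
t=np.arctan2((Q[:,0]*b[:,1]-Q[:,1]*b[:,0]).sum(),(Q*b).sum())
print('corners',pc,np.degrees(t),np.linalg.norm(P-np.roll(P,1,0),axis=1))
c,sn=np.cos(t),np.sin(t);M=np.array([[c,sn],[-sn,c]])
for u,v in((355,132),(360,300)): print('hole',((L(u,v,.004)-pc)@M.T*1e3).round(1))
print('win',((L(455,171,.004)-pc)@M.T*1e3).round(1))
h=np.array([L(402,244,.033),L(412,206,.033),L(421,244,.033),L(412,281,.033)])
print('handle',((h-pc)@M.T*1e3).round(1).tolist(), 'mid',h.mean(0), 'nominal',pc+np.array([-sn,c])*-.012)
E
```

```text
corners [ 0.48793304 -0.15926137] 15.795980769805617 [0.1500576  0.09926716 0.15129944 0.0996555 ]
hole [-38.2  60.6]
hole [-38.7 -59.9]
win [30.4 35.2]
handle [[-6.5, -10.0], [-0.1, 14.8], [6.1, -10.1], [0.3, -35.8]] mid [ 0.4906715  -0.16914751] nominal [ 0.49119959 -0.17080821]
```

>>> {"name": "move_arm", "arguments": {
  "plan": [
    [[0.2,0.06,0.9,0,0,0,0.2],[0.2,0.06,0.9,0,0,0,0.2],[0.2,0.06,0.9,0,0,0,0.2],[0.2,0.06,0.9,0,0,0,0.2],[0.2,0.06,0.9,0,0,0,0.2],[0.1,0.04,0.9,0,0,0,0.2],[0,0,0.9,0,0,0,0.2],[0,0,0.6,0,0,0,0.2],[0,0,0.4,0,0,0,0.2],[0,0,0,0,0,0,0.2]]
  ]
}}

```text
clock: 11.4
position: [0.4909, -0.171, 0.0168]
tool_rot: [-3.141, -0.001, 1.845]
force: [0.0, 0.3, 0.2]
grip_width: 0.0515
finger_force: 0.0
```

```bash
python3 - <<'E'
from h import *
leg([.4912,-.1705,.011],105.8,3)
E
```

```text
clk 11.4 pos [ 0.4909 -0.171   0.0168] rot [-1.7996e+02 -3.0000e-02  1.0569e+02] F [0.  0.3 0.2] w 0.0515
3 rows [0.006 0.006 0.097] [-0.002 -0.002 -0.006]
```

>>> {"name": "move_arm", "arguments": {
  "plan": [
    [[0,0,0.25,0,0,0,0.2],[0,0,0,0,0,0,-1],[0,0,0,0,0,0,-1],[0,0,0,0,0,0,-1],[0,0,0,0,0,0,-1],[0,0,0,0,0,0,-1],[0,0,0,0,0,0,-1],[0,0,-0.3,0,0,0,-1],[0,0,-0.7,0,0,0,-1],[0,0,-1,0,0,0,-1]]
  ],
  "grip_force": 60
}}

```text
clock: 12.4
position: [0.4908, -0.1712, 0.0531]
tool_rot: [-3.141, -0.001, 1.845]
force: [0.5, 0.0, -1.0]
grip_width: 0.0127
finger_force: 58.5
```

```bash
python3 - <<'E'
from h import *
s=observe();print(s['finger_force'])
t=np.radians(-20.1);H=np.array([.5260,.1870]);y=np.array([-np.sin(t),np.cos(t)])
g=H-.012*y;print('tcp goal',g)
leg([*g,.19],69.9,20); leg([*(g-.08*y),.2],69.9,20)
E
```

```text
58.535581827163696
tcp goal [0.52187608 0.17573087]
clk 12.4 pos [ 0.4908 -0.1712  0.0531] rot [-1.7995e+02 -4.0000e-02  1.0568e+02] F [ 0.5  0.  -1. ] w 0.0127
20 rows [ 0.883  0.059 -0.342] [-0.001 -0.     0.298]
clk 12.4 pos [ 0.4908 -0.1712  0.0531] rot [-1.7995e+02 -4.0000e-02  1.0568e+02] F [ 0.5  0.  -1. ] w 0.0127
20 rows [ 0.691 -0.007 -0.367] [-0.001 -0.     0.298]
```

>>> {"name": "move_arm", "arguments": {
  "plan": [
    [[0.88,0.06,-0.7,0,0,0.3,-1],[0.88,0.06,-0.7,0,0,0.3,-1],[0.88,0.06,-0.7,0,0,0.3,-1],[0.88,0.06,-0.7,0,0,0.3,-1],[0.88,0.06,-0.7,0,0,0.3,-1],[0.88,0.06,-0.7,0,0,0.3,-1],[0.88,0.06,-0.6,0,0,0.3,-1],[0.88,0.06,-0.3,0,0,0.3,-1],[0.88,0.06,0,0,0,0.3,-1],[0.88,0.06,0,0,0,0.3,-1]]
  ]
}}

```text
clock: 13.4
position: [0.4799, 0.0047, 0.1557]
tool_rot: [3.14, 0.0, 1.529]
force: [0.3, -0.5, -2.4]
grip_width: 0.0133
finger_force: 58.5
```

>>> {"name": "move_arm", "arguments": {
  "plan": [
    [[0.88,0.06,0,0,0,0.3,-1],[0.88,0.06,0,0,0,0.3,-1],[0.88,0.06,0,0,0,0.3,-1],[0.88,0.06,0,0,0,0.3,-1],[0.88,0.06,0,0,0,0.3,-1],[0.88,0.06,0,0,0,0.3,-1],[0.88,0.06,0,0,0,0.3,-1],[0.8,0.06,0,0,0,0.3,-1],[0.5,0.06,0,0,0,0.3,-1],[0.3,0,0,0,0,0.3,-1]]
  ]
}}

```text
clock: 14.4
position: [0.516, 0.1558, 0.1554]
tool_rot: [3.141, -0.001, 1.216]
force: [0.1, -0.3, -1.4]
grip_width: 0.0125
finger_force: 58.5
```

```bash
python3 - <<'E'
from h import *
leg([.5219,.1757,.15],69.9,8)
E
```

```text
clk 14.4 pos [0.516  0.1558 0.1554] rot [ 1.7999e+02 -5.0000e-02  6.9660e+01] F [ 0.1 -0.3 -1.4] w 0.0125
8 rows [ 0.129 -0.008  0.034] [ 0.    -0.001 -0.005]
```

>>> {"name": "move_arm", "arguments": {
  "plan": [
    [[0.3,0,0,0,0,0,-1],[0.3,0,0.2,0,0,0,-1],[0.2,0,0.3,0,0,0,-1],[0.1,0,0.3,0,0,0,-1],[0,0,0.3,0,0,0,-1],[0,0,0.2,0,0,0,-1],[0,0,0.1,0,0,0,-1],[0,0,0,0,0,0,-1],[0,0,0,0,0,0,-1],[0,0,0,0,0,0,-1]]
  ]
}}

```text
clock: 15.4
position: [0.5224, 0.1716, 0.1265]
tool_rot: [3.141, -0.0, 1.216]
force: [0.6, 0.7, -0.7]
grip_width: 0.0125
finger_force: 58.5
```

```bash
python3 - <<'E'
from h import *
import pickle
f=grab('wrist'); pickle.dump(f,open('f6.pkl','wb'))
cv2.imwrite('pics/w6.png',cv2.resize(f['color'][:,:,::-1],(800,600),interpolation=cv2.INTER_CUBIC))
leg([.5219,.1757,.11],69.9,5)
E
```

```text
clk 15.45 pos [0.5224 0.1716 0.1265] rot [ 1.7998e+02 -1.0000e-02  6.9660e+01] F [-0.   0.2 -1.3] w 0.0125
5 rows [ 0.037 -0.019  0.165] [ 0.001 -0.    -0.008]
```

View pics/w6.png

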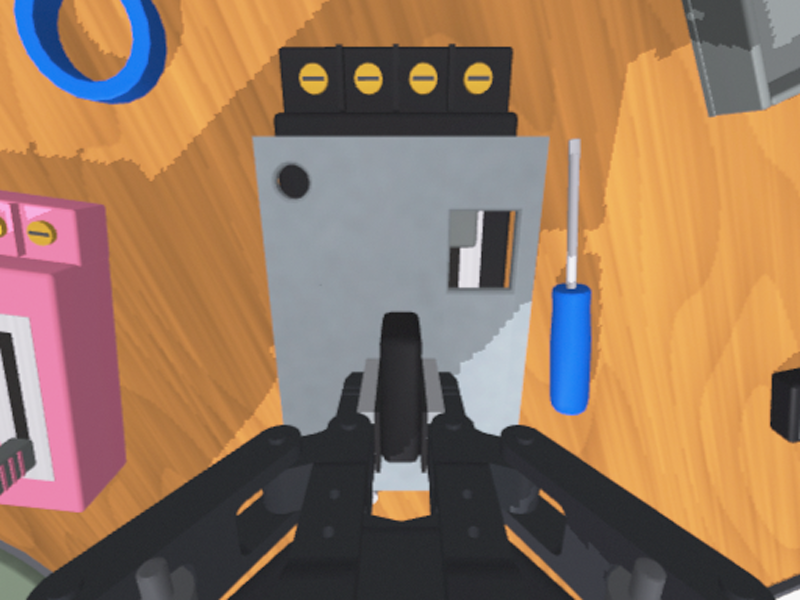

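The plate is held level above the housing: far corners (254,137) and (548,137), hole (293,181), window (449–518, 210–290), with the lock grip visible at the window's upper left. I'll compute the pose of the cover relative to the housing.

```bash
python3 - <<'E'
from h import *
import pickle
f=pickle.load(open('f6.pkl','rb')); s=512/800
t=np.radians(-20.1);M=np.array([[np.cos(t),np.sin(t)],[-np.sin(t),np.cos(t)]]);H=np.array([.5260,.1870])
h=lambda u,v,z:((ray(f,(u*s,v*s),z)[:2]-H)@M.T*1e3).round(1)
z=.1197
print('plate far corners',h(254,137,z),h(548,137,z)); print('hole',h(293,181,z))
print('win',[h(*p,z).tolist() for p in((449,210),(518,210),(515,289),(449,290))])
print('housing top far corners (+-60,85)',h(275,114,.05),h(517,114,.05))
print('ledge (+-60,117)',h(279,47,.028),h(513,47,.028))
print('lock corner (37,25)',h(477,247,.082))
print('screws y~101',[h(u,78,.030).tolist() for u in(313,368,423,478)])
print('tcp',(M@(np.array([.5224,.1716])-H)*1e3).round(1))
E
```

```text
plate far corners [-47.2  71.4] [51.4 71. ]
hole [-35.4  57.1]
win [[19.0, 46.9], [43.4, 46.9], [44.9, 17.4], [20.0, 17.1]]
housing top far corners (+-60,85) [-58.6  83.9] [58.3 83.5]
ledge (+-60,117) [-59.5 116.9] [ 59.2 116.5]
lock corner (37,25) [36.7 25.2]
screws y~101 [[-42.9, 102.4], [-14.6, 102.3], [13.7, 102.2], [41.9, 102.1]]
tcp [  1.9 -15.7]
```

>>> {"name": "move_arm", "arguments": {
  "plan": [
    [[0.17,-0.1,0,0,0,0,-1],[0,0,0.2,0,0,0,-1],[0,0,0.3,0,0,0,-1],[0,0,0.3,0,0,0,-1],[0,0,0.3,0,0,0,-1],[0,0,0.3,0,0,0,-1],[0,0,0.2,0,0,0,-1],[0,0,0.1,0,0,0,-1],[0,0,0,0,0,0,-1],[0,0,0,0,0,0,-1]]
  ]
}}

```text
clock: 16.45
position: [0.5216, 0.1755, 0.0924]
tool_rot: [3.141, -0.0, 1.216]
force: [-0.5, 0.3, -1.8]
grip_width: 0.0126
finger_force: 58.5
```

```bash
python3 - <<'E'
from h import *
import pickle
f=grab('wrist'); pickle.dump(f,open('f7.pkl','wb'))
cv2.imwrite('pics/w7.png',cv2.resize(f['color'][50:260,120:380,::-1],None,fx=2.8,fy=2.8,interpolation=cv2.INTER_CUBIC))
s=observe();print(s['position'],np.degrees(s['tool_rot']),s['force'])
E
```

```text
[0.52166007 0.17554238 0.09250463] [ 1.79987304e+02 -1.28924062e-02  6.96670470e+01] [ 0.20868703  0.54176191 -1.44672788]
```

View pics/w7.png

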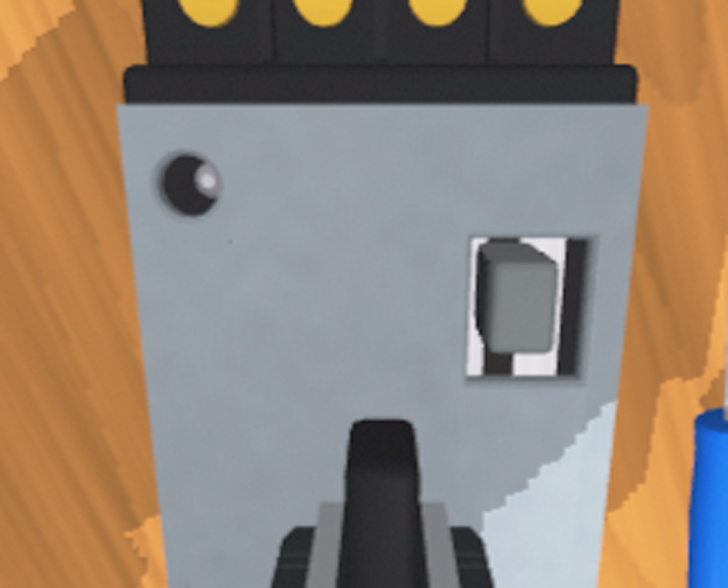

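The grip now stands within the window, about (520,305) in the crop. The pin tip (206,180) shows in the hole (190,184). I check the residual offset.

```bash
python3 - <<'E'
from h import *
import pickle
f=pickle.load(open('f7.pkl','rb'))
t=np.radians(-20.1);M=np.array([[np.cos(t),np.sin(t)],[-np.sin(t),np.cos(t)]]);H=np.array([.5260,.1870])
h=lambda u,v,z:((ray(f,(u/2.8+120,v/2.8+50),z)[:2]-H)@M.T*1e3).round(1)
z=.0924-.0118+.005
print('corners',h(117,104,z),h(648,104,z),'hole',h(190,184,z),'pin',h(207,181,.063))
print('win',[h(*p,z).tolist() for p in((469,236),(599,236),(583,383),(466,378))],'lock top',h(523,306,.082),'hous edge',h(124,68,.05),h(637,68,.05))
E
```

```text
corners [-49.7  75.1] [49.7 74.8] hole [-37.3  60.6] pin [-39.   59.8]
win [[17.0, 50.5], [42.7, 50.4], [42.1, 19.7], [17.4, 20.9]] lock top [29.2 35.5] hous edge [-58.9  83.9] [58.2 83.5]
```

>>> {"name": "move_arm", "arguments": {
  "plan": [
    [[0,-0.04,0.1,0,0,0,-1],[0,0,0.2,0,0,0,-1],[0,0,0.2,0,0,0,-1],[0,0,0.2,0,0,0,-1],[0,0,0.2,0,0,0,-1],[0,0,0.2,0,0,0,-1],[0,0,0.1,0,0,0,-1],[0,0,0.1,0,0,0,-1],[0,0,0,0,0,0,-1],[0,0,0,0,0,0,-1]]
  ]
}}

```text
clock: 17.5
position: [0.5208, 0.1758, 0.0664]
tool_rot: [3.142, -0.0, 1.216]
force: [-0.4, 0.6, -1.8]
grip_width: 0.0127
finger_force: 58.5
```

No contact force yet, so the pins are in the holes. I lower the last few millimetres slowly.

>>> {"name": "move_arm", "arguments": {
  "plan": [
    [[0,0,0.05,0,0,0,-1],[0,0,0.05,0,0,0,-1],[0,0,0.05,0,0,0,-1],[0,0,0.03,0,0,0,-1],[0,0,0.03,0,0,0,-1],[0,0,0,0,0,0,-1],[0,0,0,0,0,0,-1],[0,0,0,0,0,0,-1],[0,0,0,0,0,0,-1],[0,0,0,0,0,0,-1]]
  ]
}}

```text
clock: 18.5
position: [0.5208, 0.1757, 0.0628]
tool_rot: [3.141, 0.0, 1.216]
force: [-5.2, -3.0, 16.8]
grip_width: 0.0127
finger_force: 60.9
```

```bash
python3 - <<'E'
from h import *
f=grab('wrist');g=grab('scene')
a=cv2.resize(f['color'][30:280,120:400,::-1],(400,357),interpolation=cv2.INTER_CUBIC)
b=cv2.resize(g['color'][115:205,265:375,::-1],(400,327),interpolation=cv2.INTER_CUBIC)
b=cv2.copyMakeBorder(b,0,30,0,0,cv2.BORDER_CONSTANT)
cv2.imwrite('pics/w8.png',np.hstack([a,b]))
s=observe();print(s['force'],s['moment'],s['position'])
E
```

```text
[-5.92804274 -1.62670817 17.17809791] [-0.50198939  1.24339037  0.00799963] [0.5207944  0.17575368 0.06282654]
```

View pics/w8.png

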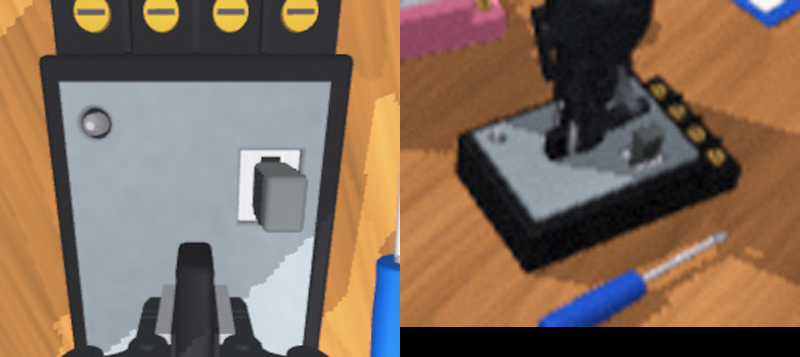

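Seated: the pin stands through the hole (95,122), the grip stands through the window, and the scene crop shows the plate flat. I release and rise.

>>> {"name": "move_arm", "arguments": {
  "plan": [
    [[0,0,-0.03,0,0,0,-1],[0,0,0,0,0,0,-0.2],[0,0,0,0,0,0,-0.2],[0,0,0,0,0,0,-0.2],[0,0,0,0,0,0,-0.2],[0,0,-0.2,0,0,0,-0.2],[0,0,-0.5,0,0,0,-0.2],[0,0,-0.8,0,0,0,-0.2],[0,0,-1,0,0,0,-0.2],[0,0,-1,0,0,0,-0.2]]
  ]
}}

```text
clock: 19.6
position: [0.5208, 0.1758, 0.1342]
tool_rot: [3.141, -0.0, 1.216]
force: [-0.3, 0.8, 0.5]
grip_width: 0.034
finger_force: 0.0
```

>>> {"name": "move_arm", "arguments": {
  "plan": [
    [[-0.5,0,-1,0,0,0,-0.2],[-0.5,0,-1,0,0,0,-0.2],[-0.5,0,-0.5,0,0,0,-0.2],[0,0,0,0,0,0,-0.2],[0,0,0,0,0,0,-0.2],[0,0,0,0,0,0,-0.2],[0,0,0,0,0,0,-0.2],[0,0,0,0,0,0,-0.2],[0,0,0,0,0,0,-0.2],[0,0,0,0,0,0,-0.2]]
  ]
}}

```text
clock: 20.6
position: [0.5103, 0.1477, 0.1825]
tool_rot: [-3.141, 0.0, 1.216]
force: [0.1, -0.2, 0.0]
grip_width: 0.0341
finger_force: 0.0
```

```bash
python3 - <<'E'
from h import *
f=grab('wrist')
cv2.imwrite('pics/w9.png',f['color'][:,:,::-1])
s=observe();print(s['force'],s['position'],s['grip_width'])
E
```

```text
[ 1.35239162 -0.81705266 -1.0144892 ] [0.51035543 0.14767509 0.18260818] 0.03411792104927994
```

View pics/w9.png

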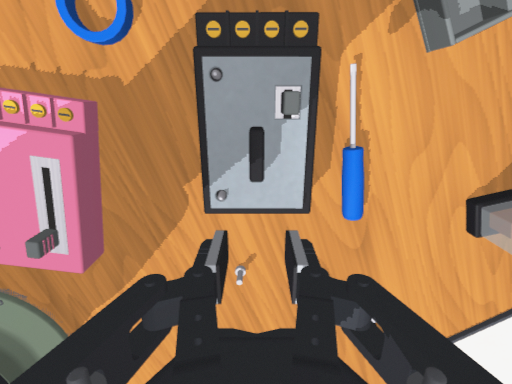

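The cover lies flat and square, with both pins through their holes at (216,74) and (222,195) and the grip through the window at (290,102). The gripper is clear.

```bash
python3 -c "from workcell import job_done; print(job_done())"
```

```text
the job is handed in; nothing more can be done
None
```

I slid the lock to its end stop at the screw end, lowered the cover over both pins until it lay flat with the grip through the window, and handed the job in at about 21 s; I saw no bystander moved.

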